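Click the brushing-turn dial round to the green tag

ROBOT

A 6-joint arm with a two-finger parallel gripper is mounted at the origin on the work surface. World frame = base frame: x ahead of the robot, y to its left, z up, the work surface at z = 0. Lengths are in m, angles in rad, forces in N, time in s.
With the tool pointing down it reaches from about 0.425 to 0.95 m from the base axis. Payload 3.5 kg.
Tool frame: the origin (TCP) lies at the very end of the fingers, on their centre line; the grasp point (between the pads) lies 19 mm behind it; z points along the fingers, y is the direction in which the jaws open and shut (so a half turn about z gives the same grasp; the last joint's range is limited). The gripper opens to 85 mm and grips with 20 to 120 N. Pads are 22 mm wide; open, the fingers measure 114 mm over their backs; the gripper's body (76 mm by 85 mm) begins 54 mm behind the grasp point. The pads swing forward as they close: fully open they stand 13 mm farther back than shut.
Start: joints at [1.025, 0.286, 1.577, -0, 1.279, -0.15], TCP at [0.26, 0.623, 0.231] pointing down, gripper open.
Joint ranges: [-2.77, 2.77], [-0.9, 2.22], [0.21, 2.48], [-1.53, 4.67], [0.24, 2.81], [-2.84, 2.84]. Speed limits (rad/s): [2.79, 2.79, 3.14, 3.14, 3.14, 3.14].

INTERFACE

Orientations are given as a unit quaternion [x, y, z, w].
In Python, from plant import ctrl, imaging gives the robot as it stands.
- The arm moves only by the shell command python3 -m creep 'ROWS' [OPENING] [FORCE]. ROWS is JSON, one flat list of numbers, 4 for each row, row after row: the shift along the tool's x, y, z in units of 25 mm (1.0 is 25 mm), then the turn about the tool's z in units of 5 degrees (1.0 is 5 degrees). A call has 1 to 20 rows; each row is the pose to reach, as a shift and turn from the pose commanded when the call began, along the tool's axes at that moment; what a row does not reach only later rows make up. A row lasts 1/12 s, in which the tool goes at most 41.7 mm and 7.16 degrees, less where a joint would pass 70% of its speed; a pose out of reach is approached as far as the arm can. A call with a gripper value outside its range is refused whole. OPENING is the closure in counts, from 0 (fully open) to 255 (shut), set as the call begins (- or left out, the last holds). The fingers move at their own pace and stop on an object; FORCE is the grip in N (left out, the last holds). Time passes only in rows, so rows that repeat a pose let the fingers close. It gives the time, the measured TCP pose, the force and the opening at its end, in the units of the state.
- ctrl.get_state(): the state, without advancing time (a new reading comes with each control period).
- imaging.read_camera(name): name is "scene" or "side" or "wrist"; returns the picture (384x512x3 uint8, red, green, blue); there is no depth.
- imaging.camera_info(name): a dict with "intrinsics" (3x3 intrinsics, pixels), "origin" and "attitude" of the camera in the world. Camera axes: x right, y down, z forward; pixel columns grow to the right and rows downward; lengths in m; the calibration is good to about 2 mm. A picture is of the moment at which its call begins: read the wrist's pose just before it. camera_info takes no time and is no camera call; for the wrist camera it gives the pose at the moment of the call.
- ctrl.sign_off(): hands the job in, once; it reports no verdict.
Trained networks look in the newest picture that a camera, given by its name, has taken for a name from the list of things; names that differ only in an ending like _2 or _b are one class to them, and where a whole thing is asked for, a point or a joint stands for the part that bears it (a point fixed in the world has none). Each returns a list of dicts, best first, with "p" (0 to 1); they miss things now and then, are a little off and sometimes report something else, mostly with a low value. They report only what shows in the picture. A call takes as long as a camera call. They do not tell look-alikes from the thing itself.
- imaging.silhouettes(camera, name): "mask" (384x512 bool, what is visible of it) and "uv" ([column, row] in pixels, amid what is visible of it).
The state is a dict: "time": time; "qpos": joint angles; "dq": joint speeds; "joint_efforts": joint torques, N m; "eef_pos": TCP position; "tcp_rot": TCP orientation; "contact_force": force on the tool from outside, world axes, zero at the start; "wrist_torque": the same for the moment, N m; "opening": opening from 0.0 (shut) to 1.0 (fully open).
Only numpy, scipy, OpenCV 4.12 (cv2) and the standard library are available. Lean on these libraries where they do the work, as an engineer would, in place of code of your own. Each camera call takes 0.05 s, during which the arm holds its last target.

TASK

The pet of the green brush is next: with a fingertip, flick the lugs of the dial's wheel clockwise (seen from above), as many clicks as it takes, until the yellow pointer rests in its notch at the green tag. Do not turn the wheel backwards or past the green tag, only push it gently (no pinching), and leave everything else on the table where it is; finish with the hand clear.

Things in the scene. Friction and masses are not known exactly. Their poses are not given: they have to be found in the camera images.
- dial_base: the dial's round white plate, 216 mm across, 12 mm thick, fixed. Origin: centre of its underside, on the wheel's upright axis. Stations lie every 45 degrees round its rim. Angles seen from above, anticlockwise from its x axis: tags stand at 45, 0 and -45 degrees (which is where varies), the pointer starts at 135; the wheel's edge at about 180, on the robot's side, is free to push
- dial (a joint): wheel angle, rad: 0 at the start, grows clockwise seen from above; one click is 0.785 (45 degrees). Eight notches, no end stop. To pass half a click takes about 0.12 N m (2 N at a lug); then the wheel drops forward into the next notch by itself and stays; left short of half way it falls back. In a notch the lugs stand at the stations' directions
- pointer_tip (a point): outer end of the wheel's yellow lug (the pointer), 86 mm from the axis, 43 mm above the table. The wheel: a grey disc, 96 mm across, top 44 mm above the table, eight lugs (one yellow, seven black) every 45 degrees, each a 12 mm thick rib 44 to 84 mm from the axis, 28 to 58 mm above the table. Gaps between lugs: 41 mm wide at 70 mm from the axis, open from above down to the plate
- tag_green: green round stud, 22 mm across, fixed on the rim of the dial's white plate. Origin: centre of its underside, 12 mm above the table, 97 mm from the dial's axis; top 23 mm above the table; two, three or four clicks clockwise from where the pointer starts
- tag_orange: orange round stud, 22 mm across, fixed on the rim of the dial's white plate. Origin: centre of its underside, 12 mm above the table, 97 mm from the dial's axis; top 23 mm above the table
- tag_blue: blue round stud, 22 mm across, fixed on the rim of the dial's white plate. Origin: centre of its underside, 12 mm above the table, 97 mm from the dial's axis; top 23 mm above the table
- jar: closed amber jar with white cap, 64 mm across, 75 mm tall, standing about 175 mm from the dial's axis on its left side; loose. Origin: centre of its underside
- comb: comb with round wooden handle and steel teeth, 200 mm long along its x axis, 18 mm high, lying on the robot's side of the dial about 170 mm from its axis; loose. Origin: the middle, on the table
- pink_brush: pink rubber-tipped brush, 168 mm long along its x axis, 30 mm high, 52 mm wide, lying to the right of the dial; loose. Origin: about the middle, on the table
- dish: empty aluminium dish, 110 mm across, 32 mm high, far right; loose. Origin: centre of its underside
- clip_stand: spring clip stand with a dark 90 mm square foot, holding a green slicker brush upright, 180 mm tall, far left; loose. Origin: centre of its underside
- spray: blue spray bottle, 60 mm across, 170 mm tall, at the left; loose. Origin: centre of its underside
Things that resemble listed ones, but are neither listed nor needed, are in the scene too. What is meant by the dial_base is not blue, orange or red, and is the larger of those in its own colour.

How it is judged:
At the end, for the whole second after the job is handed in: the pointer's outer end is at rest (under 0.05 rad/s) within 18 mm, seen from above, of the green tag's centre (it is 11 mm when the wheel sits in the notch) (horizontal distance between pointer_tip and tag_green below 0.018 m and velocity of joint dial between -0.05 and 0.05 rad/s); the robot touches nothing.
It fails at once if the wheel is turned backwards (more than 0.3 rad before its start) (value of joint dial below -0.3 rad).
It fails at once if the wheel is turned past the green tag (more than half a click, 0.4 rad) ((y of tag_green in the frame of dial_base above 0.03 m and value of joint dial above 1.9708 rad) or (y of tag_green in the frame of dial_base between -0.03 and 0.03 m and value of joint dial above 2.7562 rad) or (y of tag_green in the frame of dial_base below -0.03 m and value of joint dial above 3.5416 rad)).
It fails at once if the dial is pinched or pushed hard (over 25 N), or touched with more than the fingers (contact force between the fingers and dial_base above 25 N or contact force between the arm and dial_base above 1 N).
It fails at once if one of the other things is lifted, carried or shifted (over 15 mm) (distance of any of jar, comb, pink_brush, dish, clip_stand, spray from where it was at the start of the episode above 0.015 m).
It fails at once if one of the other things is tipped (over 0.3 rad) (angle between any of jar, comb, pink_brush, dish, clip_stand, spray's own z axis and vertical above 0.3 rad).
It also fails if it takes over 54 s, if anything falls off the work surface, if the arm or the gripper's body presses on something with over 40 N, if the wrist force passes 120 N, or if a joint passes its speed limit or range.

## Working session

There is one attempt and no reset: what is moved stays moved. The work goes in short steps, Python scripts to look and compute and a shell command to move; the robot and the scene stay as the last step left them, time stands still between calls to the robot, and variables do not carry over. Pictures are saved under pics/ and viewed, and the job is handed in when it is done.

```bash
ls; mkdir -p pics
python3 - <<'E'
from plant import ctrl, imaging
import cv2
s=ctrl.get_state();print(s)
for n in ["scene","side","wrist"]:
    im=imaging.read_camera(n);cv2.imwrite(f"pics/{n}0.png",im[:,:,::-1]);print(n,imaging.camera_info(n))
E
```

```text
pics
{'time': 0.0, 'qpos': array([ 1.02502215e+00,  2.87183006e-01,  1.57818015e+00,  7.50221595e-06,
        1.27861341e+00, -1.49995281e-01]), 'dq': array([-1.14085531e-04, -5.48489997e-04,  8.22608426e-04,  2.04446819e-03,
        1.92201840e-03, -2.20766478e-06]), 'joint_efforts': array([ 3.40281940e-04, -4.05969608e+01, -2.92629504e+01, -1.13680974e-04,
        5.84585359e-03,  4.89973289e-07]), 'eef_pos': array([0.25985153, 0.6222617 , 0.22993392]), 'tcp_rot': array([ 1.96601330e-01,  9.80482787e-01, -1.11932834e-03, -4.09725285e-04]), 'contact_force': array([-0.6028828 , -0.03434471,  0.21137056]), 'wrist_torque': array([-0.05289255, -0.00433562,  0.02304298]), 'opening': 0.9969753876780375}
scene {'intrinsics': array([[470.36385726,   0.        , 267.19430862],
       [  0.        , 470.36385726, 186.26848247],
       [  0.        ,   0.        ,   1.        ]]), 'origin': array([1.42288401, 0.02710977, 0.89090977]), 'attitude': array([ 0.63429738,  0.65491988, -0.28755013, -0.29336277])}
side {'intrinsics': array([[434.33594532,   0.        , 254.89097576],
       [  0.        , 434.33594532, 186.69595166],
       [  0.        ,   0.        ,   1.        ]]), 'origin': array([0.30517738, 1.29989539, 0.86135524]), 'attitude': array([-0.07005588,  0.86981893, -0.48704293,  0.03600525])}
wrist {'intrinsics': array([[317.72836686,   0.        , 249.66340635],
       [  0.        , 317.72836686, 191.67703568],
       [  0.        ,   0.        ,   1.        ]]), 'origin': array([0.18475632, 0.65457148, 0.37388618]), 'attitude': array([0.82127787, 0.5468844 , 0.08955035, 0.13564971])}
```

View pics/scene0.png

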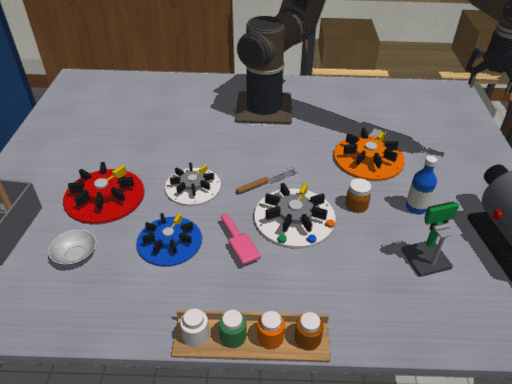

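View pics/side0.png

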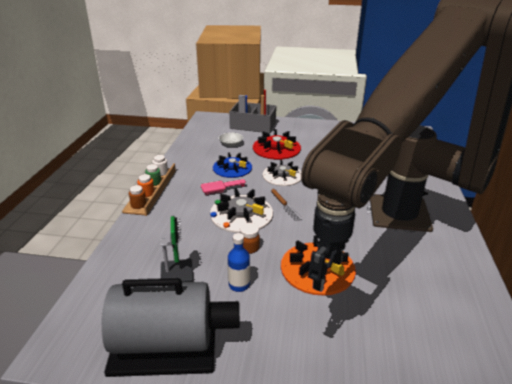

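View pics/wrist0.png

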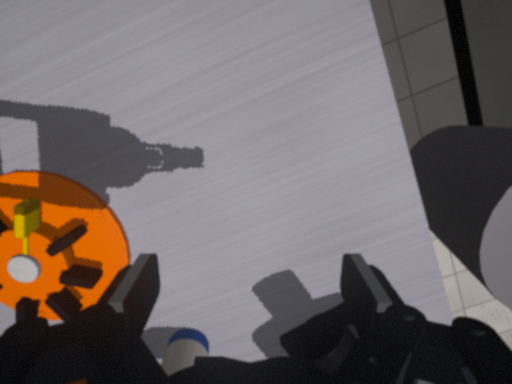

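The candidates for the dial are the wheels at scene (295,216) large white, (193,184) small white, (104,193) red, (169,239) blue and (369,156) orange. By the description it is the larger white one at (295,216). Its tags are green (282,239), blue (312,239) and orange (331,223), and the pointer is at about (309,190). I'll measure these next and check a close crop.

```bash
cat > h.py <<'E'
from plant import ctrl, imaging
import cv2, numpy as np
from scipy.spatial.transform import Rotation as R
def ray(ci,uv):
    K=ci['intrinsics'];d=np.linalg.inv(K)@np.array([uv[0],uv[1],1.]);return np.array(ci['origin']),R.from_quat(ci['attitude']).as_matrix()@d
def onz(ci,uv,z):
    o,d=ray(ci,uv);return o+d*(z-o[2])/d[2]
def tri(rs):
    A=0;b=0
    for o,d in rs:
        d=d/np.linalg.norm(d);P=np.eye(3)-np.outer(d,d);A=A+P;b=b+P@o
    x=np.linalg.solve(A,b);return x,[float(np.linalg.norm(np.cross(x-o,d/np.linalg.norm(d)))) for o,d in rs]
def proj(ci,p):
    c=R.from_quat(ci['attitude']).as_matrix().T@(np.array(p)-ci['origin']);q=ci['intrinsics']@c;return q[:2]/q[2]
E
python3 - <<'E'
from h import *
zs=dict(dial_base=.012,pointer_tip=.043,tag_green=.023,tag_orange=.023,tag_blue=.023,jar=.04,comb=.01,pink_brush=.015)
for n in ["scene","side"]:
    im=imaging.read_camera(n);ci=imaging.camera_info(n)
    for k,z in zs.items():
        for r in imaging.silhouettes(n,k)[:5]:
            print(n,k,round(r['p'],2),np.round(r['uv'],1),r['mask'].sum(),np.round(onz(ci,r['uv'],z),4))
    c={"scene":(295,216),"side":(241,210)}[n]
    cr=im[c[1]-50:c[1]+50,c[0]-65:c[0]+65];cv2.imwrite(f"pics/crop_{n}.png",cv2.resize(cr[:,:,::-1],None,fx=6,fy=6,interpolation=cv2.INTER_CUBIC))
E
```

```text
scene dial_base 0.88 [101.5 197.1] 3703 [ 0.494  -0.4285  0.012 ]
scene dial_base 0.81 [369.7 157.5] 2614 [0.2826 0.3306 0.012 ]
scene dial_base 0.73 [192.9 188. ] 1784 [ 0.4459 -0.1863  0.012 ]
scene dial_base 0.67 [293.6 215.8] 3760 [0.5435 0.0935 0.012 ]
scene dial_base 0.64 [172.4 242.4] 2607 [ 0.6491 -0.2082  0.012 ]
scene pointer_tip 0.95 [188.2 178.2] 795 [ 0.4405 -0.1974  0.043 ]
scene pointer_tip 0.91 [290.9 205.9] 1823 [0.5385 0.0848 0.043 ]
scene pointer_tip 0.9 [102.6 185.3] 1694 [ 0.4804 -0.4228  0.043 ]
scene pointer_tip 0.7 [168.7 230.9] 1164 [ 0.6397 -0.2154  0.043 ]
scene pointer_tip 0.62 [368.7 150.6] 1228 [0.2892 0.3216 0.043 ]
scene tag_green 0.65 [279.4 239.9] 60 [0.64  0.056 0.023]
scene tag_green 0.27 [310.5 242.5] 56 [0.6454 0.1325 0.023 ]
scene tag_orange 0.52 [328.2 225.4] 59 [0.5854 0.1805 0.023 ]
scene tag_blue 0.5 [313.4 239.6] 47 [0.6356 0.1402 0.023 ]
scene jar 0.74 [359.3 196. ] 674 [0.489  0.2693 0.04  ]
scene comb 0.65 [264.5 180. ] 378 [0.4001 0.0128 0.01  ]
scene pink_brush 0.93 [240.3 245. ] 832 [ 0.6535 -0.0399  0.015 ]
side dial_base 0.91 [278.9
[... 152 characters left out ...]
569  0.012 ]
side dial_base 0.65 [238.8 210.4] 1788 [0.5478 0.0949 0.012 ]
side dial_base 0.56 [229.1 163.2] 694 [ 0.6508 -0.2322  0.012 ]
side pointer_tip 0.92 [243.3 207.4] 920 [0.5274 0.1191 0.043 ]
side pointer_tip 0.89 [275.6 139.6] 506 [ 0.4824 -0.4225  0.043 ]
side pointer_tip 0.86 [305.8 255.9] 745 [0.3068 0.3319 0.043 ]
side pointer_tip 0.76 [230.6 159.7] 264 [ 0.6384 -0.2061  0.043 ]
side pointer_tip 0.55 [283.6 169. ] 350 [ 0.4211 -0.1655  0.043 ]
side jar 0.91 [253.7 235.5] 466 [0.4696 0.2594 0.04  ]
side comb 0.69 [285.7 206.9] 241 [0.3912 0.044  0.01  ]
side pink_brush 0.81 [217.6 183.2] 373 [ 0.6597 -0.0647  0.015 ]
side pink_brush 0.67 [242.  205.6] 953 [0.5415 0.0685 0.015 ]
```

View pics/crop_scene.png

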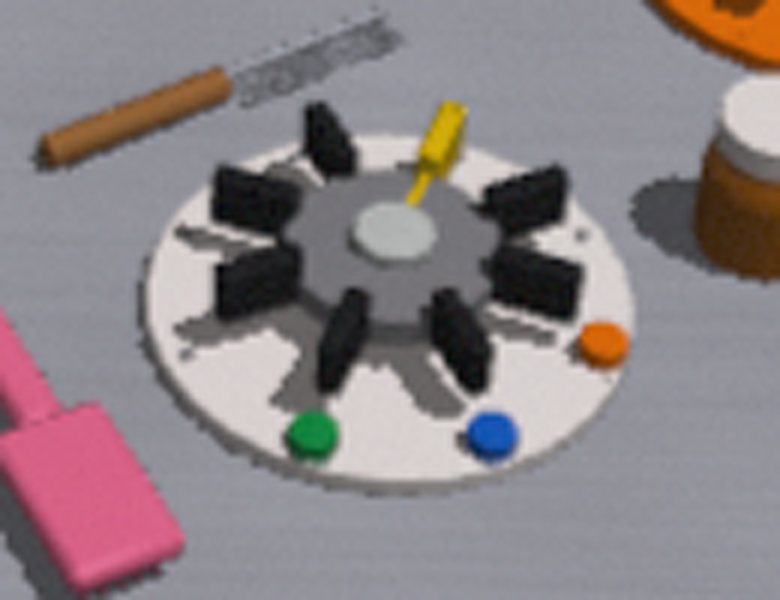

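View pics/crop_side.png

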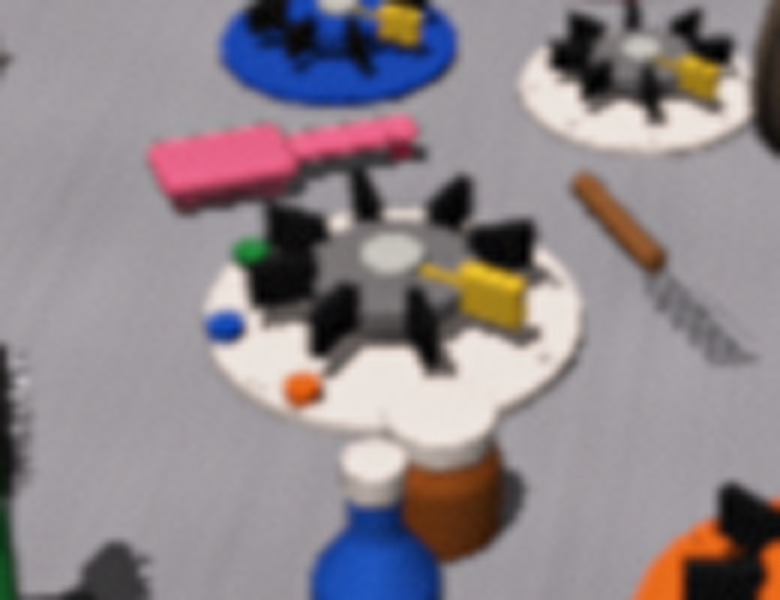

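The crop confirms the large white dial. In the scene view green is at (282.2,238.7), blue at (312,238.8), orange at (330.7,223.5), and the yellow pointer is up-right of the hub. Going clockwise the tags come orange, blue, green, so green should be four clicks away. I'll fit the geometry to check.

Run:
```python
from h import *
from scipy.optimize import least_squares
S=imaging.camera_info("scene");D=imaging.camera_info("side")
f=lambda x,y:(x/6+230,y/6+166); g=lambda x,y:(x/6+176,y/6+160)
ob={'green':(f(313,436),g(252,250)),'blue':(f(492,437),g(226,324)),'orange':(f(604,345),g(304,388)),'ptr':(f(456,104),g(522,275)),'hub':(f(395,228),g(391,250))}
for k,(a,b) in ob.items():
    p,e=tri([ray(S,a),ray(D,b)]);print(k,np.round(p,4),np.round(e,4))
def res(q):
    r=[]
    for i,(k,z) in enumerate([('green',.023),('blue',.023),('orange',.023)]):
        a=q[2]+np.deg2rad([-45,0,45][i]);P=[q[0]+.097*np.cos(a),q[1]+.097*np.sin(a),z]
        r+=list(proj(S,P)-ob[k][0])+list(proj(D,P)-ob[k][1])
    return r
s=least_squares(res,[.54,.09,0.3]);print(s.x,np.rad2deg(s.x[2]),np.round(s.fun,1))
c=s.x
for i in range(8):
    a=c[2]+i*np.pi/4;print(i*45,np.round([c[0]+.07*np.cos(a),c[1]+.07*np.sin(a)],3), np.round(proj(S,[c[0]+.084*np.cos(a),c[1]+.084*np.sin(a),.058]),0))
for k,n in [((41,155),'combend'),((225,85),'comb mid'),((395,35),'comb end2')]:print(n,onz(S,f(*k),.012))
st=ctrl.get_state();print(R.from_quat(st['tcp_rot']).as_matrix().round(3))
```

```text
green [0.629  0.0625 0.017 ] [0.0011 0.0011]
blue [0.6264 0.1372 0.0165] [0.0008 0.0008]
orange [0.5706 0.1883 0.016 ] [0.0008 0.0008]
ptr [0.4619 0.1248 0.0584] [0.0023 0.0023]
hub [0.5386 0.0972 0.0505] [0. 0.]
[0.54058672 0.09737656 0.43424792] 24.88057297537021 [ 0.5 -1.2 -1.1 -1.   0.5 -1.4 -1.  -1.3  0.3 -1.2 -1.3 -1.6]
0 [0.604 0.127] [311. 224.]
45 [0.565 0.163] [328. 211.]
90 [0.511 0.161] [325. 194.]
135 [0.475 0.121] [306. 183.]
180 [0.477 0.068] [282. 183.]
225 [0.517 0.032] [266. 194.]
270 [0.57  0.034] [266. 211.]
315 [0.606 0.073] [285. 224.]
combend [ 0.45631    -0.06259435  0.012     ]
comb mid [0.40277977 0.0214209  0.012     ]
comb end2 [0.36162835 0.10346162 0.012     ]
[[-0.923  0.386  0.   ]
 [ 0.386  0.923  0.   ]
 [-0.     0.    -1.   ]]
```

```bash
python3 -m creep '[-0.5,-0.5,0,0.2, -1.4,-1.4,0,0.6, -2.4,-2.4,0,1.1, -3.4,-3.5,0,1.6, -4.4,-4.5,0,2.1, -5.4,-5.5,0,2.6, -6.4,-6.5,0,3.1, -7.4,-7.6,0,3.6, -8.4,-8.6,0,4.1, -9.4,-9.6,0,4.6, -10.4,-10.6,0,5.1, -11.4,-11.7,0,5.6, -12.4,-12.7,0,6.1, -13.4,-13.7,0,6.6, -14.4,-14.7,0,7.1, -15.4,-15.7,0,7.6, -16.4,-16.8,0,8, -17.1,-17.5,0,8.3, -17.45,-17.86,0,8.5, -17.45,-17.86,0,8.5]' 255 20
python3 - <<'E'
from h import *
im=imaging.read_camera("wrist");ci=imaging.camera_info("wrist")
st=ctrl.get_state();print(st['eef_pos'],R.from_quat(st['tcp_rot']).as_matrix().round(3),st['opening'],st['qpos'].round(2))
c=np.array([.5406,.0974]);
for a,r,z in [(-45,.097,.023),(0,.097,.023),(45,.097,.023),(135,.086,.058),(180,.084,.058),(225,.084,.058)]:
    t=np.deg2rad(a+24.9);p=proj(ci,[c[0]+r*np.cos(t),c[1]+r*np.sin(t),z]);print(a,p.round());cv2.drawMarker(im,tuple(int(v) for v in p),(255,0,255),0,8)
p=proj(ci,[*c,.05]);print(p);cv2.drawMarker(im,tuple(int(v) for v in p),(255,0,255),0,8)
cv2.imwrite("pics/w1.png",im[:,:,::-1])
E
```

```text
time: 2.72
eef_pos: [0.4913, 0.0408, 0.2315]
tcp_rot: [0.54, 0.842, -0.0, 0.0]
contact_force: [0.3, 0.2, -0.3]
opening: -0.0
[0.49067899 0.04226665 0.23131859] [[-0.418  0.908 -0.   ]
 [ 0.908  0.418  0.001]
 [ 0.001 -0.    -1.   ]] 0.004786360684061076 [-0.12 -0.12  2.01  0.    1.25 -0.55]
-45 [366. 194.]
0 [399. 135.]
45 [381.  68.]
135 [256.  76.]
180 [233. 141.]
225 [257. 197.]
[315.5379007  139.11324527]
```

View pics/w1.png

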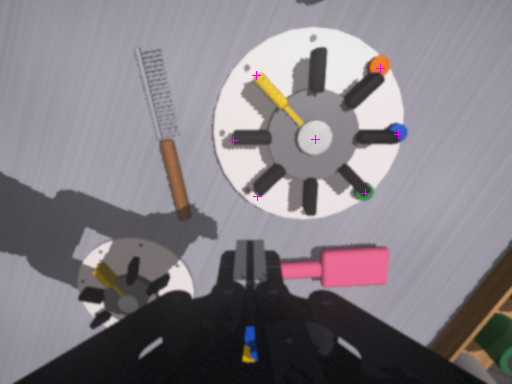

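The projected markers match the wrist picture within a few pixels: hub (315,139), green (366,194), pointer end (256,76). Green is four clicks clockwise. Next I'll descend to just above the lugs and check the clearance.

```bash
python3 -m creep '[0,0,0.5,0, 0,0,1.5,0, 0,0,2.5,0, 0,0,3.5,0, 0,0,4.5,0, 0,0,5.4,0, 0,0,6,0, 0,0,6.2,0, 0,0,6.2,0]'
python3 - <<'E'
from h import *
for n,c in {"scene":(280,200),"side":(245,205)}.items():
    im=imaging.read_camera(n)
    cr=im[c[1]-50:c[1]+50,c[0]-65:c[0]+65];cv2.imwrite(f"pics/c2_{n}.png",cv2.resize(cr[:,:,::-1],None,fx=6,fy=6,interpolation=cv2.INTER_CUBIC))
print(ctrl.get_state()['eef_pos'])
E
```

```text
time: 3.52
eef_pos: [0.4884, 0.0443, 0.0741]
tcp_rot: [0.538, 0.843, -0.001, -0.002]
contact_force: [-0.5, 0.0, 0.4]
opening: 0.003
[0.49076192 0.04351633 0.07678136]
```

View pics/c2_scene.png

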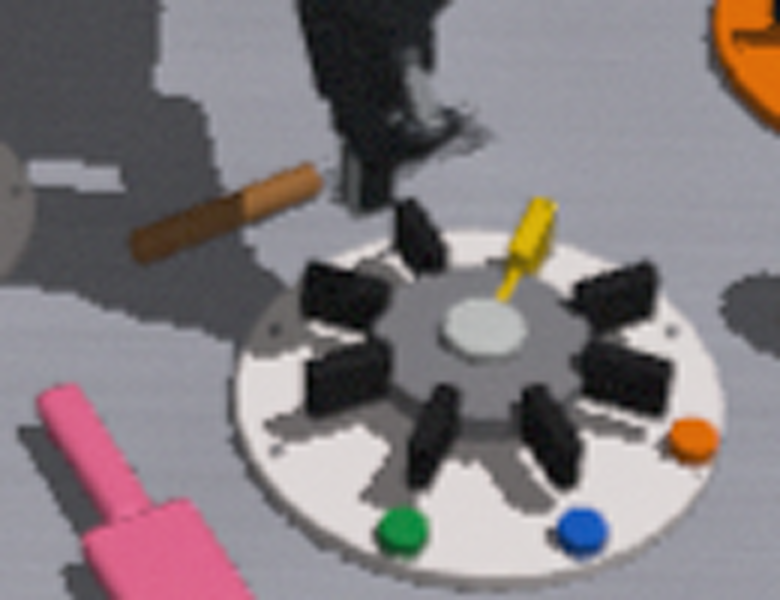

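View pics/c2_side.png

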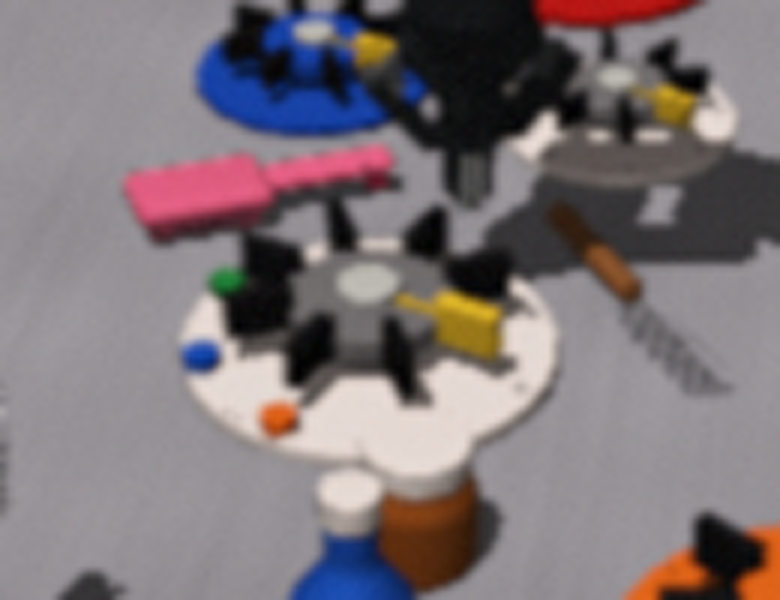

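Run:
```python
from h import *
S=imaging.camera_info("scene");D=imaging.camera_info("side");p=ctrl.get_state()['eef_pos']
print(p,proj(S,p),(370/6+215,205/6+150),proj(D,p),(470/6+180,205/6+155))
print(tri([ray(S,(370/6+215,203/6+150)),ray(D,(470/6+180,203/6+155))]))
```

```text
[0.49076192 0.04351633 0.07678136] [275.62472147 183.58558326] (276.6666666666667, 184.16666666666666) [257.65580623 188.03677338] (258.3333333333333, 189.16666666666666)
(array([0.48843647, 0.04600426, 0.07474234]), [0.0006488974050575164, 0.0006488974050577932])
```

The tip measured from the images agrees with the reported TCP within about 3 mm, and it hangs over the gap behind the lug at 180°. Now I'll lower it into the gap and push the first click.

```bash
python3 -m creep '[0,0,0.4,0, 0,0,1,0, 0,0,1.5,0, 0,0,1.7,0, 0,0,1.7,0]'; python3 -m creep '[0.1,0,0,0, 0.25,0,0,0, 0.4,0,0,0, 0.55,0,0,0, 0.7,0,0,0, 0.85,0,0,0, 1,0,0,0, 1.15,0,0,0]'; python3 -m creep '[0.15,0,0,0, 0.3,0,0,0, 0.45,0,0,0, 0.6,0,0,0, 0.75,0,0,0, 0.9,0,0,0, 1.05,0,0,0, 1.15,0,0,0, 1.15,0,0,0, 1.15,0,0,0]'
python3 - <<'E'
from h import *
for n,c in {"scene":(280,200),"side":(245,205)}.items():
    im=imaging.read_camera(n)
    cr=im[c[1]-50:c[1]+50,c[0]-65:c[0]+65];cv2.imwrite(f"pics/c3_{n}.png",cv2.resize(cr[:,:,::-1],None,fx=6,fy=6,interpolation=cv2.INTER_CUBIC))
print(ctrl.get_state()['eef_pos'],ctrl.get_state()['contact_force'])
E
```

```text
time: 4.03
eef_pos: [0.4899, 0.0427, 0.033]
tcp_rot: [0.539, 0.843, -0.0, -0.001]
contact_force: [0.6, 0.7, 1.0]
opening: -0.002
time: 4.7
eef_pos: [0.4793, 0.0689, 0.0344]
tcp_rot: [0.539, 0.843, 0.001, 0.001]
contact_force: [1.5, -2.0, 1.0]
opening: -0.005
time: 5.53
eef_pos: [0.4664, 0.095, 0.0338]
tcp_rot: [0.538, 0.843, -0.0, 0.0]
contact_force: [-0.3, 0.1, -0.3]
opening: 0.001
[0.46655666 0.09475537 0.03388418] [ 0.69301796 -0.55633173  0.18253273]
```

View pics/c3_scene.png

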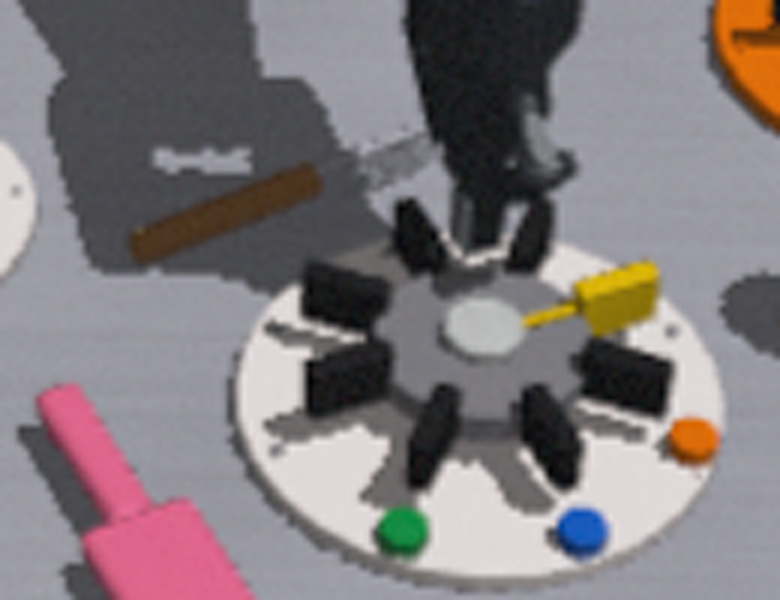

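View pics/c3_side.png

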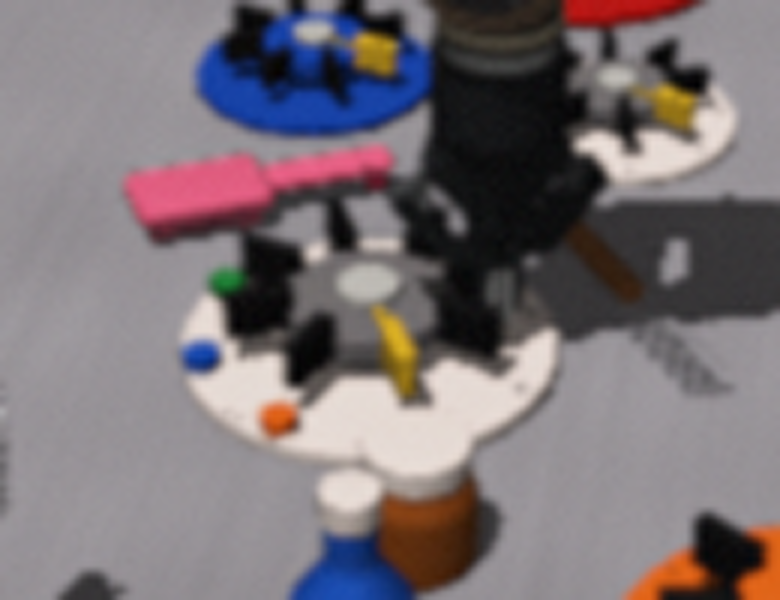

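The first click went exactly one notch: the yellow pointer is now at 90°, at scene crop (615,295), and the finger stands in mid-gap with only about 2 N on it. I'll repeat with lift, go back, lower, push.

```bash
python3 -m creep '[0,0,-0.5,0, 0,0,-1.2,0, 0,0,-1.8,0, 0,0,-1.8,0, -0.6,0,-1.8,0, -1.4,0,-1.8,0, -2,0,-1.8,0, -2.3,0,-1.8,0, -2.3,0,-1.8,0, -2.3,0,-1.3,0, -2.3,0,-0.6,0, -2.3,0,-0.1,0, -2.3,0,0,0, -2.3,0,0,0]'; python3 -m creep '[0.1,0,0,0, 0.25,0,0,0, 0.4,0,0,0, 0.55,0,0,0, 0.7,0,0,0, 0.85,0,0,0, 1,0,0,0, 1.15,0,0,0, 1.3,0,0,0, 1.45,0,0,0, 1.6,0,0,0, 1.75,0,0,0, 1.9,0,0,0, 2.05,0,0,0, 2.2,0,0,0, 2.3,0,0,0, 2.3,0,0,0, 2.3,0,0,0]'
python3 - <<'E'
from h import *
for n,c in {"scene":(280,200)}.items():
    im=imaging.read_camera(n)
    cr=im[c[1]-50:c[1]+50,c[0]-65:c[0]+65];cv2.imwrite(f"pics/c4_{n}.png",cv2.resize(cr[:,:,::-1],None,fx=6,fy=6,interpolation=cv2.INTER_CUBIC))
print(ctrl.get_state()['eef_pos'],ctrl.get_state()['contact_force'])
E
```

```text
time: 6.8
eef_pos: [0.4891, 0.0433, 0.0324]
tcp_rot: [0.538, 0.843, -0.001, -0.002]
contact_force: [-0.4, -0.0, -0.0]
opening: -0.001
time: 8.3
eef_pos: [0.4664, 0.0949, 0.0338]
tcp_rot: [0.538, 0.843, -0.0, 0.0]
contact_force: [-0.8, 0.1, 0.6]
opening: -0.002
[0.4665077  0.09483078 0.03386599] [ 0.41366821 -0.07414903 -0.11148153]
```

View pics/c4_scene.png

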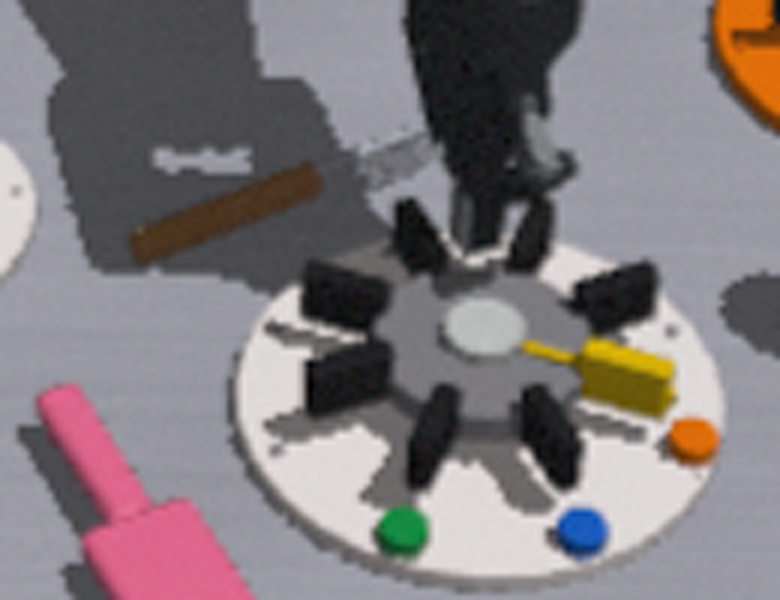

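Two clicks are done and the pointer is at the orange tag, crop (630,375). Now the third.

```bash
python3 -m creep '[0,0,-0.5,0, 0,0,-1.2,0, 0,0,-1.8,0, 0,0,-1.8,0, -0.6,0,-1.8,0, -1.4,0,-1.8,0, -2,0,-1.8,0, -2.3,0,-1.8,0, -2.3,0,-1.8,0, -2.3,0,-1.3,0, -2.3,0,-0.6,0, -2.3,0,-0.1,0, -2.3,0,0,0, -2.3,0,0,0]'; python3 -m creep '[0.1,0,0,0, 0.25,0,0,0, 0.4,0,0,0, 0.55,0,0,0, 0.7,0,0,0, 0.85,0,0,0, 1,0,0,0, 1.15,0,0,0, 1.3,0,0,0, 1.45,0,0,0, 1.6,0,0,0, 1.75,0,0,0, 1.9,0,0,0, 2.05,0,0,0, 2.2,0,0,0, 2.3,0,0,0, 2.3,0,0,0, 2.3,0,0,0]'
python3 - <<'E'
from h import *
for n,c in {"scene":(280,200)}.items():
    im=imaging.read_camera(n)
    cr=im[c[1]-50:c[1]+50,c[0]-65:c[0]+65];cv2.imwrite(f"pics/c5_{n}.png",cv2.resize(cr[:,:,::-1],None,fx=6,fy=6,interpolation=cv2.INTER_CUBIC))
print(ctrl.get_state()['eef_pos'],ctrl.get_state()['contact_force'])
E
```

```text
time: 9.52
eef_pos: [0.4891, 0.0433, 0.0324]
tcp_rot: [0.538, 0.843, -0.001, -0.002]
contact_force: [-0.4, -0.4, 0.6]
opening: -0.003
time: 11.02
eef_pos: [0.4664, 0.095, 0.0338]
tcp_rot: [0.538, 0.843, -0.0, 0.0]
contact_force: [0.2, 0.1, -0.6]
opening: -0.002
[0.4665277  0.09483518 0.03386893] [0.22246907 0.45714223 0.58088608]
```

View pics/c5_scene.png

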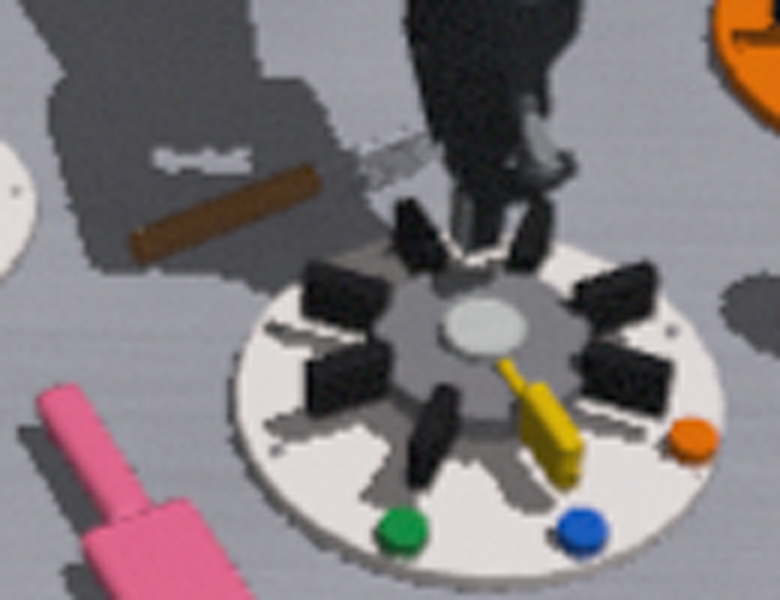

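The pointer is now at the blue tag, crop (550,435). One more click brings it to green, and then I'll lift clear.

```bash
python3 -m creep '[0,0,-0.5,0, 0,0,-1.2,0, 0,0,-1.8,0, 0,0,-1.8,0, -0.6,0,-1.8,0, -1.4,0,-1.8,0, -2,0,-1.8,0, -2.3,0,-1.8,0, -2.3,0,-1.8,0, -2.3,0,-1.3,0, -2.3,0,-0.6,0, -2.3,0,-0.1,0, -2.3,0,0,0, -2.3,0,0,0]'; python3 -m creep '[0.1,0,0,0, 0.25,0,0,0, 0.4,0,0,0, 0.55,0,0,0, 0.7,0,0,0, 0.85,0,0,0, 1,0,0,0, 1.15,0,0,0, 1.3,0,0,0, 1.45,0,0,0, 1.6,0,0,0, 1.75,0,0,0, 1.9,0,0,0, 2.05,0,0,0, 2.2,0,0,0, 2.3,0,0,0, 2.3,0,0,0, 2.3,0,0,0]';  python3 -m creep '[0,0,-0.5,0, 0,0,-1.2,0, 0,0,-2,0, 0,0,-3,0, 0,0,-4,0, 0,0,-4.8,0, 0,0,-5,0, 0,0,-5,0, 0,0,-5,0]'
python3 - <<'E'
from h import *
for n in ["scene","side"]:
    im=imaging.read_camera(n);cv2.imwrite(f"pics/full6_{n}.png",im[:,:,::-1])
    c=(280,200)
    if n=="scene":
        cr=im[c[1]-50:c[1]+50,c[0]-65:c[0]+65];cv2.imwrite(f"pics/c6_{n}.png",cv2.resize(cr[:,:,::-1],None,fx=6,fy=6,interpolation=cv2.INTER_CUBIC))
print(ctrl.get_state()['eef_pos'],ctrl.get_state()['contact_force'])
E
```

```text
time: 12.23
eef_pos: [0.4891, 0.0433, 0.0325]
tcp_rot: [0.538, 0.843, -0.001, -0.002]
contact_force: [-0.1, -0.4, 0.1]
opening: 0.002
time: 13.73
eef_pos: [0.4664, 0.095, 0.0338]
tcp_rot: [0.538, 0.843, -0.0, 0.0]
contact_force: [0.2, -0.1, 0.6]
opening: 0.0
time: 14.48
eef_pos: [0.466, 0.0947, 0.158]
tcp_rot: [0.539, 0.842, -0.0, -0.0]
contact_force: [-0.8, -0.4, -0.0]
opening: -0.001
[0.46524923 0.09478039 0.1568607 ] [ 0.12464052 -0.47936999  0.05902974]
```

View pics/c6_scene.png

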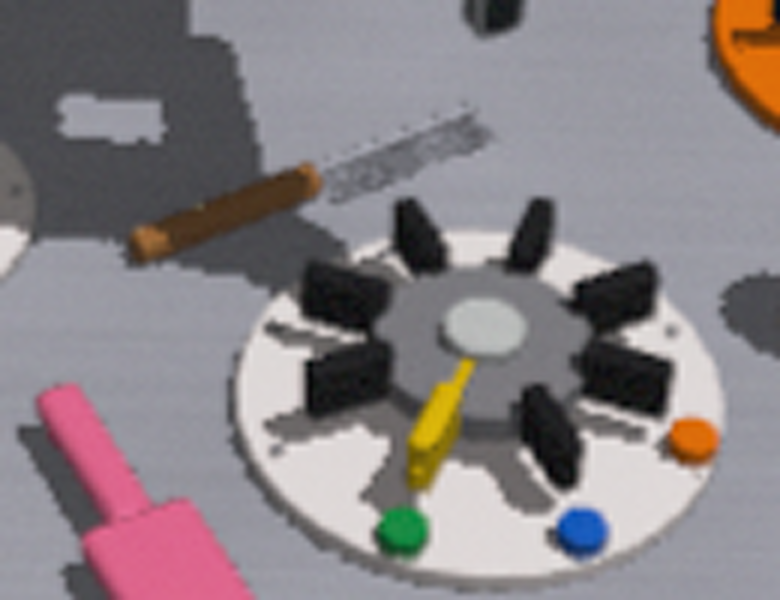

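View pics/full6_scene.png

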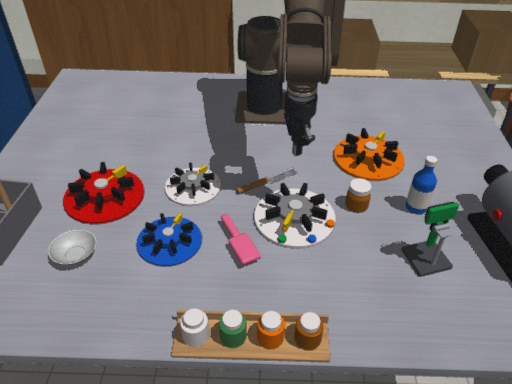

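View pics/full6_side.png

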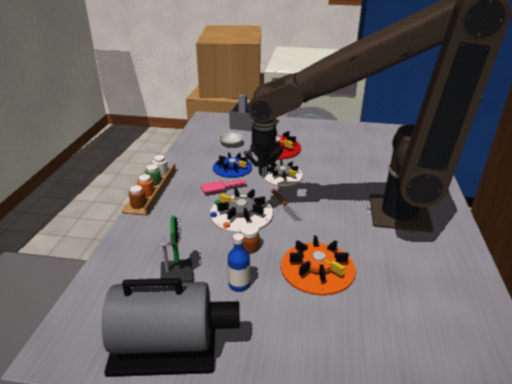

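The pointer rests at the green tag, with the pointer's end at scene (285,231) and the tag at (282,239). The hand is well clear and everything else stands where it was, so I'll hand in.

```bash
python3 -c "
from plant import ctrl; print(ctrl.sign_off())"
```

```text
the job is handed in; nothing more can be done
None
```

The wheel is at the green tag and the job is handed in. I pushed the large white dial's wheel clockwise four clicks with the closed fingertip, checking each click in a picture.

- **Pointer:** the last scene picture shows the yellow pointer in its notch at the green tag, and it never went past it. I judged the final position by eye and did not measure the distance between pointer and tag.
- **Force:** the highest reading was about 2.5 N, but I only read it at the end of each move, so brief peaks in between are not covered.
- **Other things:** I saw nothing moved in the scene and side views, also by eye.
- **Hand:** it finished 0.157 m above the table, touching nothing, at 14.5 s on the clock.

No check failed. The fingertip position measured from the pictures differed from the reported one by up to about 3 mm.

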